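Raise the platen of the block press with its lever

ROBOT

A 6-joint arm with a two-finger parallel gripper is mounted at the origin on the work surface. World frame = base frame: x ahead of the robot, y to its left, z up, the work surface at z = 0. Lengths are in m, angles in rad, forces in N, time in s.
With the tool pointing down it reaches from about 0.275 to 0.875 m from the base axis. Payload 12.5 kg.
Tool frame: the origin (TCP) lies at the very end of the fingers, on their centre line; the grasp point (between the pads) lies manip.grip_depth behind it (manip.grip_depth is the distance from the TCP to the grasp point, in m); z points along the fingers, y is the direction in which the jaws open and shut (so a half turn about z gives the same grasp; the last joint's range is limited). The gripper opens to 85 mm and grips with 20 to 120 N. Pads are 22 mm wide; open, the fingers measure 114 mm over their backs; the gripper's body (76 mm by 85 mm) begins 54 mm behind the grasp point. The pads swing forward as they close: fully open they stand 13 mm farther back than shut.
Start: joints at [-1.316, 0.351, 1.652, -0, 1.139, -0.085], TCP at [0.183, -0.519, 0.231] pointing down, gripper open.
Joint ranges: [-2.75, 2.75], [-0.79, 2.1], [0.01, 2.65], [-1.57, 4.71], [0.07, 3.14], [-2.87, 2.87]. Speed limits (rad/s): [2.22, 2.22, 2.79, 3.14, 3.14, 3.14].

INTERFACE

Orientations are given as a unit quaternion [x, y, z, w].
In Python, from bench import manip, jaws, kinematics, vision, ticket, sensors gives the robot as it stands. Calls block until the motion is done:
- manip.movep(position, orientation): joint-space move of the TCP to a pose.
- manip.movel(position, v=0.15, orientation=None): straight line of the TCP; orientation=None keeps the orientation; v is the mean speed in m/s.
- manip.set_joints(angles): joint-space move.
- jaws.let_go() and jaws.clamp(f_grip=None): open the fingers fully, or close them until they stop; f_grip is the grip in N (None keeps the last).
- manip.sleep(seconds).
- kinematics.solve_ik(position, orientation): joint angles nearest the present ones, or None.
- vision.read_camera(name): name is "side" or "top" or "wrist"; returns a dict with "img" (384x512x3 uint8, blue, green, red), "z_map" (384x512 float32, m along the optical axis (not along the pixel's ray), 0 where there is no reading), "fx", "fy", "cx", "cy" (pixels), "view" (4x4, takes a point from world to camera coordinates). Camera axes: x right, y up, looking along -z (the intrinsics and any distortion apply to the point x, -y, -z); pixel columns grow to the right and rows downward; lengths in m; the calibration is good to about 2 mm. The wrist camera is an equidistant fisheye: a pixel r from the principal point sees the ray r / f radians off the axis. A picture is of the moment at which its call begins.
A pose or a line that the arm cannot do raises manip.PlanningError and nothing moves.
- ticket.close_job(): hands the job in, once; it reports no verdict.
Readings, each from a call of its own:
- sensors.read_t(): time.
- sensors.read_joint_pos(): joint angles.
- sensors.read_joint_vel(): joint speeds.
- sensors.read_tau(): joint torques, N m.
- sensors.read_eef_pos(): TCP position.
- sensors.read_tool_rot(): TCP orientation.
- sensors.read_wrist_force(): force on the tool from outside, world axes, zero at the start.
- sensors.read_ft_torque(): the same for the moment, N m.
- sensors.read_opening(): opening from 0.0 (shut) to 1.0 (fully open).
Only numpy, scipy, OpenCV 4.12 (cv2) and the standard library are available. Lean on these libraries where they do the work, as an engineer would, in place of code of your own. Each camera call takes 0.05 s, during which the arm holds its last target.

TASK

Open the small block press so that the printed sheet can be drawn out: with a fingertip, push the upright tab of the sliding safety stop fully home towards the lever, so that its block comes out from under the lever, then press the paddle at the lever's long end all the way down onto its rubber buffer, which raises the heavy platen. Finish while still holding the paddle down with the fingers, the platen raised; do not grip or lift the lever out of its cradles, do not touch the platen, and leave everything else on the table where it stands.

Things in the scene. Friction and masses are not known exactly. Their poses are not given: they have to be found in the camera images.
- press: fixed grey frame of a table-top block press. Origin on the table under the lever's pivot; x runs along the lever from paddle to platen, y to the left, z up. In mm: tongue 100 wide, 20 high under the lever, x -260 to 100; cross foot 20 high, x -135 to -65, y -160 to 100; two U cradles 110 high at y +-45 (x -30 to 30) carry the pivot pin; bed 200 x 260, 60 high, centred at x 200
- platen: the heavy flap: a dark steel plate (about 3.8 kg, 165 x 220 x 13 mm) lying shut and level on the bed, hinged at its far edge (press x 265 mm, 89 mm up). Origin on the underside of its near lip (40 x 70 mm), where the lever's short end carries it: 82 mm above the table when shut, some 32 mm more with the lever down on its buffer (plate then tilted about 0.18 rad). It falls shut when the lever is let go
- lever_pad (a point): centre of the top face of the flat steel paddle (60 mm along the lever x 56 x 12 mm) at the lever's long end. About 136 mm above the table at rest (sloping 12 degrees, free end higher), 50 mm when fully down; its x, y hardly change. 4 to 11 N press it down once the stop is out; with the stop in place it goes only a few mm
- lever_pivot (a point): centre of the lever's pivot pin, 85 mm above the table. The lever is a loose steel bar (30 mm wide, 14 thick, 0.55 kg); its 12 mm cross pin just lies in the open cradles. Paddle centre 215 mm from the pin along the bar; the roller under the platen's lip 82 mm on the other side
- buffer (a point): centre of the top of the fixed rubber buffer (28 mm across, 36 mm above the table) under the paddle, which stops the lever when it is fully down
- stop (a joint): position (m) of the sliding safety stop: 0 to 0.006 at the start, its block (30 x 34 mm, top 94 mm above the table) standing under the lever 100 mm from the pivot; 0.06 pushed fully home in the press's +y, the block clear on the lever's left. Friction about 2.5 N; it stays where it is left
- stop_tab (a point): centre of the outer (press -y) face of the stop's upright steel tab, 60 mm above the table, right of the lever seen from the paddle. The tab is a plate 34 mm wide (along press x), 10 thick, from 31 to 85 mm above the table. Push this face towards the lever (press +y); fully home the face is 75 mm from the lever's middle line
- ink_jar: closed black ink jar with a black lid, 64 mm across, 75 mm tall, right of the press; leave alone; origin at the centre of its underside
- mug: white mug, 76 mm across, 85 mm tall, left of the lever; leave alone; origin at the centre of its underside
- brayer: ink roller lying flat, rubber roller 36 mm thick and 90 mm long, wooden handle, about 150 mm long in all, left of the press; leave alone; origin at the centre of its underside
- lino_block: wooden block with dark lino face, 100 x 75 x 22 mm, lying right of the lever's paddle; leave alone; origin at the centre of its underside
- tape: roll of blue tape lying flat, 90 mm across, 24 mm tall, left of the press; leave alone; origin at the centre of its underside
- water_bottle: blue bottle, 68 mm across, 200 mm tall, far to the right; leave alone; origin at the centre of its underside
- brush_tin: metal tin, 72 mm across, 100 mm tall, with brushes standing up to 200 mm, far to the right; leave alone; origin at the centre of its underside

How it is judged:
On the way, in this order (a step that is already met when the one before it is completed fails the run):
1. the safety stop is pushed home, its block out from under the lever (value of joint stop above 0.048 m), for 0.2 s.
2. the lever is pressed down and the platen raised (angle between platen's own z axis and vertical above 0.15 rad and value of joint stop above 0.048 m), for 0.3 s.
At the end, for the whole second after the job is handed in: the stop is at least 48 mm along its 60 mm slide; the platen stands still, raised at least 0.15 rad, carried by the lever and not touched by the robot; the lever's pin is in its cradles and the fingers press on the lever with more than 1 N (all of step 2 and distance between lever_pivot and press below 0.097 m and contact force between the fingers and lever above 1 N and contact force between lever and platen above 2 N and contact force between the arm and platen below 0.5 N and angular speed of platen below 0.05 rad/s); the arm keeps its last pose, push and grip.
It fails at once if the lever is lifted or knocked out of its cradles (not (distance between lever_pivot and press below 0.097 m)).
It fails at once if the robot touches the platen (contact force between any of the fingers, the arm and platen above 1 N).
It fails at once if another thing on the table is moved by more than 25 mm, lifted or tipped (distance of any of ink_jar, mug, brayer, lino_block, tape, water_bottle, brush_tin from where it was at the start of the episode above 0.025 m or angle between any of ink_jar, mug, brayer, lino_block, tape, water_bottle, brush_tin's own z axis and vertical above 0.4 rad).
It also fails if it takes over 40 s, if anything falls off the work surface, if the arm or the gripper's body presses on something with over 40 N, if the wrist force passes 120 N, or if a joint passes its speed limit or range.

## Working session

There is one attempt and no reset: what is moved stays moved. The work goes in short steps, each a Python script; the robot and the scene stay as the last script left them, time stands still between calls to the robot, and variables do not carry over. Pictures are saved under pics/ and viewed, and the job is handed in when it is done.

```bash
ls; mkdir -p pics; python3 - <<'E'
from bench import manip, jaws, kinematics, vision, ticket, sensors
import cv2, numpy as np, pickle
d={}
for n in ("side","top","wrist"):
    r=vision.read_camera(n); d[n]=r
    cv2.imwrite(f"pics/{n}0.png",r["img"])
    print(n,r["fx"],r["fy"],r["cx"],r["cy"]); print(np.round(r["view"],3).tolist(), [k for k in r])
pickle.dump(d,open("cam0.pkl","wb"))
print(manip.grip_depth,sensors.read_tool_rot(),sensors.read_eef_pos(),sensors.read_t(),sensors.read_wrist_force(),sensors.read_opening())
E
```

```text
pics
side 405.4169532726146 405.4169532726146 255.35017141408818 191.49526600507792
[[-0.73, -0.684, 0.004, 0.432], [0.422, -0.446, 0.789, -0.352], [-0.538, 0.578, 0.614, -0.998], [0.0, 0.0, 0.0, 1.0]] ['img', 'z_map', 'fx', 'fy', 'cx', 'cy', 'view']
top 493.8260451957249 493.8260451957249 258.41176881454896 184.6200144727377
[[-0.079, -0.997, -0.006, 0.018], [0.974, -0.078, 0.214, -0.614], [-0.214, 0.011, 0.977, -1.389], [0.0, 0.0, 0.0, 1.0]] ['img', 'z_map', 'fx', 'fy', 'cx', 'cy', 'view']
wrist 297.3186396354542 297.3186396354542 258.2826382737201 191.48336133626248
[[0.334, -0.943, -0.001, -0.549], [0.905, 0.321, -0.279, 0.037], [0.263, 0.092, 0.96, -0.378], [0.0, 0.0, 0.0, 1.0]] ['img', 'z_map', 'fx', 'fy', 'cx', 'cy', 'view']
0.0187 [ 9.85602261e-01  1.69079767e-01 -3.42330364e-05 -4.64044638e-04] [ 0.18327031 -0.51829214  0.23088213] 0.15 [ 0.17503229  0.42843427 -0.66792365] 0.9986594301491183
```

View pics/top0.png

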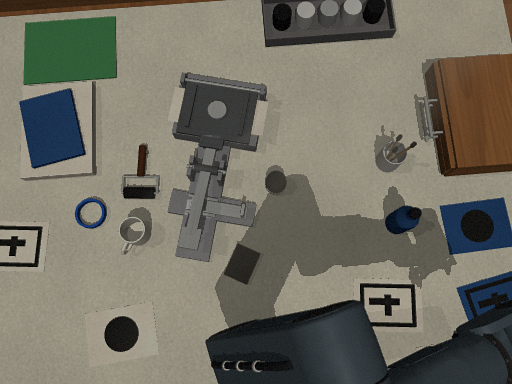

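View pics/side0.png

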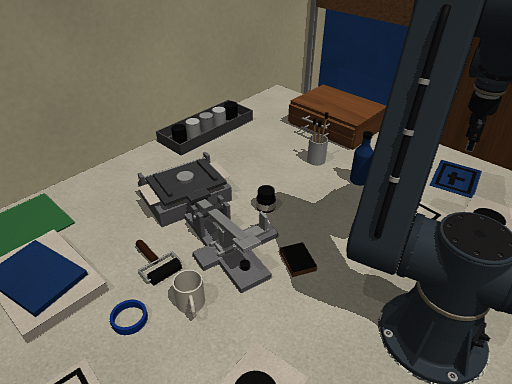

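View pics/wrist0.png

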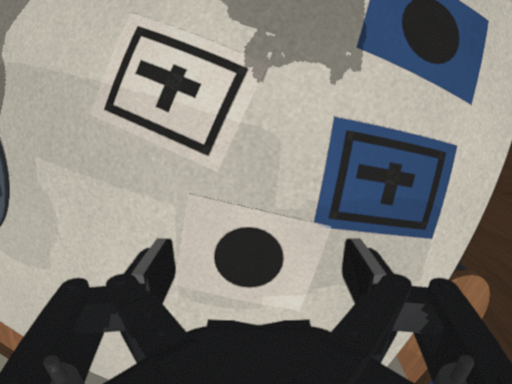

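The top view shows the press at about (215,165), with the platen far (218,110) and the tongue end near (193,255). The stop arm reaches right to about (250,212). I'll zoom in and use the depth.

```bash
cat > h.py <<'E'
import numpy as np, cv2
def cloud(r):
    z=r["z_map"]; v,u=np.mgrid[:z.shape[0],:z.shape[1]]
    X=(u-r["cx"])/r["fx"]*z; Y=-(v-r["cy"])/r["fy"]*z
    P=np.stack([X,Y,-z,np.ones_like(z)],-1)
    W=P@np.linalg.inv(r["view"]).T
    W=W[...,:3]; W[z<=0]=np.nan
    return W
def proj(r,p):
    c=r["view"]@np.append(p,1); 
    return np.array([r["cx"]+r["fx"]*c[0]/-c[2], r["cy"]-r["fy"]*c[1]/-c[2]])
E
python3 - <<'E'
import pickle,cv2,numpy as np
from h import *
d=pickle.load(open("cam0.pkl","rb"))
a=d["top"]["img"][60:280,140:300]; cv2.imwrite("pics/topz.png",cv2.resize(a,None,fx=2.7,fy=2.7,interpolation=cv2.INTER_CUBIC))
a=d["side"]["img"][140:310,120:320]; cv2.imwrite("pics/sidez.png",cv2.resize(a,None,fx=3.5,fy=3.5,interpolation=cv2.INTER_CUBIC))
W=cloud(d["top"])
H=W[...,2]
cv2.imwrite("pics/toph.png",cv2.resize(cv2.applyColorMap(np.uint8(np.clip(np.nan_to_num(H)*1000/160*255,0,255)),cv2.COLORMAP_JET)[60:280,140:300],None,fx=2.7,fy=2.7,interpolation=cv2.INTER_NEAREST))
E
```

```text
(no output)
```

View pics/topz.png

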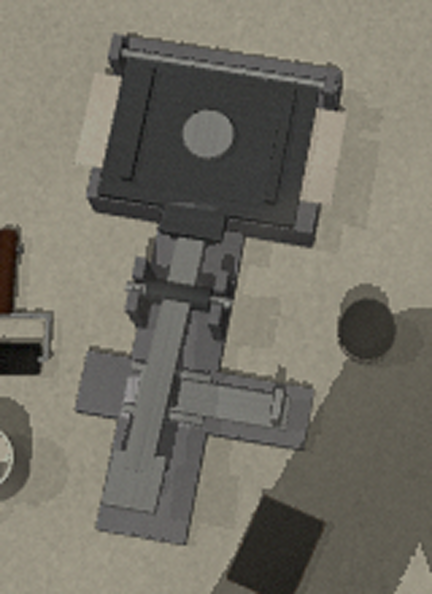

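View pics/sidez.png

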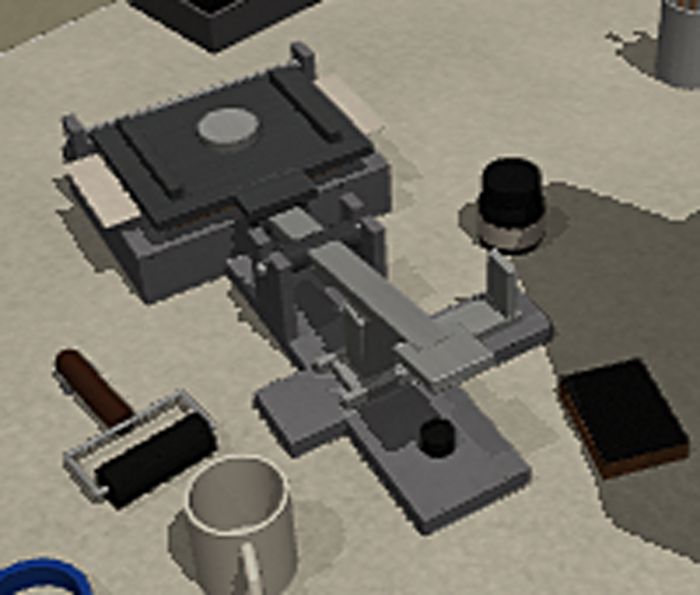

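View pics/toph.png

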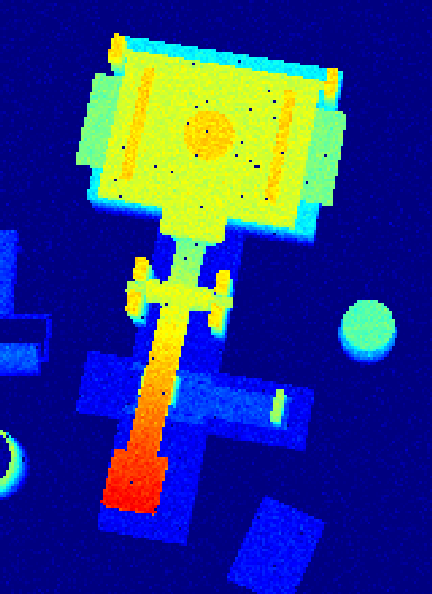

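The top zoom shows the paddle near (135,483), the tab at about (279,406) and the pin ends at (145,290) and (222,298). The height map agrees. Next I'll measure them.

```bash
python3 - <<'E'
import pickle,cv2,numpy as np
from h import *
d=pickle.load(open("cam0.pkl","rb"))
W=cloud(d["top"]); H=W[...,2]
def reg(x0,x1,y0,y1): # zoomed px
    m=np.zeros(H.shape,bool); m[60+int(y0/2.7):60+int(y1/2.7)+1,140+int(x0/2.7):140+int(x1/2.7)+1]=1; return m
print("table z",np.nanmedian(W[reg(350,420,450,480)][:,2]))
def rect(m,name):
    P=W[m]; c=cv2.minAreaRect(np.float32(P[:,:2]*1000)); print(name,m.sum(),"z med",np.median(P[:,2]).round(4),"rect",np.round(c[0],1),np.round(c[1],1),round(c[2],1),"mean",P.mean(0).round(4)); return P
lev=reg(80,200,240,530)&(H>0.095)
# lever axis from bar points y px 320..520
P=W[reg(100,190,320,450)&(H>0.09)]; 
l=cv2.fitLine(np.float32(P[:,:2]),cv2.DIST_HUBER,0,.01,.01).ravel(); print("lever dir",l,np.degrees(np.arctan2(l[1],l[0])))
e=l[:2]*np.sign(l[0])
th=np.arctan2(e[1],e[0])
rect(reg(90,175,455,530)&(H>0.115),"paddle")
rect(reg(255,300,380,440)&(H>0.06),"tab")
plat=reg(85,350,30,240)&(H>0.082); rect(plat,"platen")
rect(reg(125,235,250,340)&(H>0.08),"cradle+pin")
rect(reg(330,405,280,365)&(H>0.05),"jar"); rect(reg(220,330,490,594)&(H>0.012)&(H<.04),"lino")
# side view tab: points
S=cloud(d["side"]); 
cx=W[reg(255,300,380,440)&(H>0.06)].mean(0)
m=(np.hypot(S[...,0]-cx[0],S[...,1]-cx[1])<0.04)&(S[...,2]>0.04)&(S[...,2]<.1)
Q=S[m]; print("side tab",m.sum(),Q.min(0),Q.max(0)); c=cv2.minAreaRect(np.float32(Q[:,:2]*1000)); print(c)
m=(np.hypot(S[...,0]-.33,S[...,1]-.1)<.2)&(S[...,2]>0.115)&(S[...,2]<.2); print("side paddle",m.sum(),S[m].mean(0) if m.any() else None)
E
```

```text
table z -0.000632525978213172
lever dir [ 0.9662571  -0.2575796   0.56639105  0.14564998] -14.926492
paddle 438 z med 0.134 rect [465.9 171.4] [56.6 60.3] 76.1 mean [0.4643 0.1708 0.1341]
tab 48 z med 0.0841 rect [540.7  22.2] [10.1 32.2] 75.1 mean [0.5395 0.0218 0.0821]
platen 4535 z med 0.0945 rect [836.5  76.6] [288.3 217.1] 75.6 mean [0.8399 0.0755 0.0954]
cradle+pin 716 z med 0.0951 rect [669.5 120.2] [105.5 113.1] 0.3 mean [0.6666 0.1203 0.0946]
jar 304 z med 0.0732 rect [622.8 -81.7] [55.  57.7] 48.7 mean [ 0.6217 -0.0821  0.0726]
lino 834 z med 0.0211 rect [391.9  36.4] [ 75.  100.2] 61.5 mean [0.3931 0.0367 0.021 ]
side tab 116 [0.52110619 0.01766916 0.04035048] [0.55636167 0.03379799 0.08730869]
((538.7825317382812, 23.72823715209961), (12.688719749450684, 36.85447311401367), 75.81532287597656)
side paddle 438 [0.46816108 0.17385249 0.13268683]
```

```bash
cat >> h.py <<'E'
A=np.radians(-14.6); EX=np.array([np.cos(A),np.sin(A)]); EY=np.array([-np.sin(A),np.cos(A)])
PIV=np.array([.670,.1195])
def pw(x,y,z): return np.append(PIV+x*EX+y*EY,z)
a=A+np.pi/2; Q=[float(np.cos(a/2)),float(np.sin(a/2)),0.,0.]
E
python3 - <<'E'
import pickle,cv2,numpy as np
from h import *
d=pickle.load(open("cam0.pkl","rb"))
W=cloud(d["top"])
for n,(u,v) in dict(bottle=(400,222),bottle2=(410,214),tin=(392,153),jar=(275,181),mug=(132,230),tape=(90,212)).items(): print(n,np.round(np.nanmedian(W[v-2:v+3,u-2:u+3].reshape(-1,3),0),3))
c=np.linalg.inv(d["wrist"]["view"])[:3,3]; print("wristcam",c)
m=(W[...,2]>.1)&(W[...,0]>.2)&(W[...,1]<-.1); 
print(pw(-.1,-.175,.2), Q)
from bench import manip,jaws,kinematics,sensors
t=pw(-.1,-.18,.25)
print(kinematics.solve_ik(list(t),Q))
print(kinematics.solve_ik(list(pw(-.1,-.175,.05)),Q),kinematics.solve_ik(list(pw(-.208,0,.05)),Q))
E
```

```text
bottle [ 0.463 -0.412  0.129]
bottle2 [ 0.475 -0.423  0.196]
tin [ 0.661 -0.417  0.124]
jar [ 0.619 -0.08   0.075]
mug [0.518 0.36  0.005]
tape [ 0.585  0.489 -0.002]
wristcam [ 0.24896135 -0.49474219  0.37348462]
[ 0.52911695 -0.02464217  0.2       ] [0.7912235329674902, 0.6115270401858311, 0.0, 0.0]
[-1.43860735e-01  2.92575311e-01  1.68447150e+00 -4.44089210e-16
  1.16454584e+00  1.10957336e-01]
[-1.34438897e-01  5.75189366e-01  1.83376784e+00 -4.44089210e-16
  7.32635445e-01  1.20379174e-01] [ 2.58298103e-01  5.35698295e-01  1.91297584e+00 -4.44089210e-16
  6.92918515e-01  5.13116174e-01]
```

```bash
python3 - <<'E'
from h import *
from bench import manip,jaws,kinematics,sensors,vision
jaws.clamp(20)
p=sensors.read_eef_pos(); manip.movel([p[0],p[1],.33])
manip.movep(list(pw(-.1,-.18,.33)),Q)
manip.movel(list(pw(-.1,-.18,.052)),v=.2)
print(sensors.read_t(),sensors.read_eef_pos(),pw(-.1,-.18,.052),sensors.read_wrist_force(),sensors.read_opening())
for n in("side","top","wrist"):
    cv2.imwrite(f"pics/{n}1.png",vision.read_camera(n)["img"])
a=cv2.imread("pics/side1.png")[140:310,120:320]; cv2.imwrite("pics/side1z.png",cv2.resize(a,None,fx=3.5,fy=3.5))
E
```

```text
5.4083 [ 0.52835212 -0.02956861  0.05281727] [ 0.5278566  -0.02948071  0.052     ] [-0.84872786 -0.15576846 -0.62888929] 0.005006739603223859
```

View pics/side1z.png

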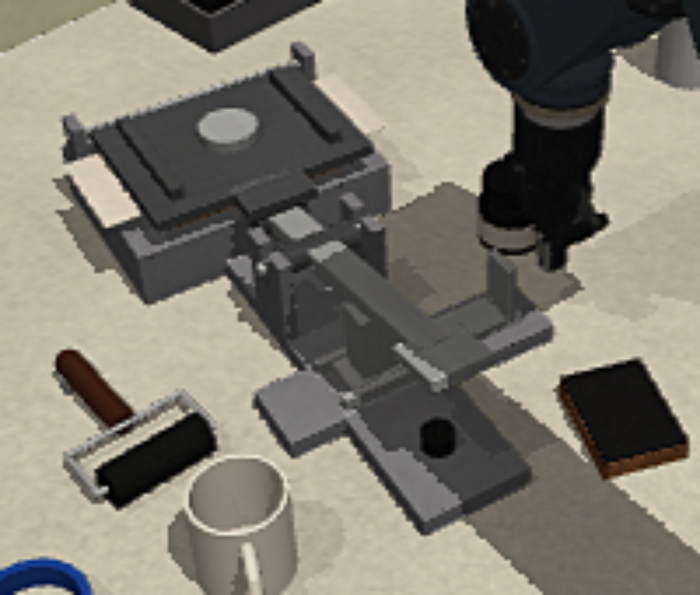

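View pics/wrist1.png

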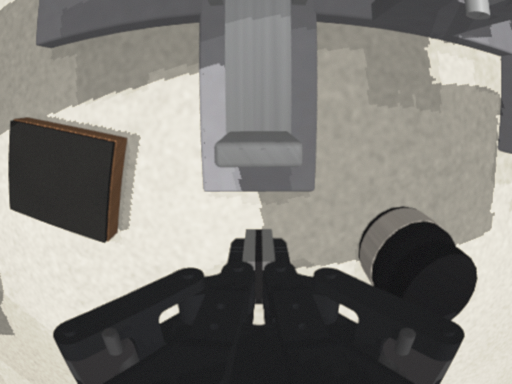

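The wrist view shows the shut fingers at (260,240), lined up with the tab at (258,155). The jar and lino are clear. Now I'll push the tab.

```bash
python3 - <<'E'
from h import *
from bench import manip,jaws,kinematics,sensors,vision
def st(tag):
    p=sensors.read_eef_pos(); f=np.array(sensors.read_wrist_force()); q=p[:2]-PIV
    fy=f[:2]@EY; print(tag,"x' %.4f y' %.4f z %.4f Fx' %.2f Fy' %.2f Fz %.2f t %.2f"%(q@EX,q@EY,p[2],f[:2]@EX,fy,f[2],sensors.read_t())); return fy
st("0")
for y in(-.15,-.135,-.115,-.1,-.094,-.09):
    manip.movel(list(pw(-.1,y,.052)),v=.06); f=st(y)
y=-.09
while f>-9 and y<-.078:
    y+=.002; manip.movel(list(pw(-.1,y,.052)),v=.03); f=st(y)
cv2.imwrite("pics/wrist2.png",vision.read_camera("wrist")["img"])
a=vision.read_camera("side")["img"][140:310,120:320]; cv2.imwrite("pics/side2z.png",cv2.resize(a,None,fx=3.5,fy=3.5))
E
```

```text
0 x' -0.0996 y' -0.1800 z 0.0527 Fx' -0.11 Fy' 0.20 Fz 0.13 t 5.56
-0.15 x' -0.1001 y' -0.1499 z 0.0520 Fx' 0.43 Fy' -0.72 Fz 0.53 t 6.21
-0.135 x' -0.1000 y' -0.1346 z 0.0520 Fx' 0.92 Fy' -0.03 Fz -0.33 t 6.61
-0.115 x' -0.1000 y' -0.1145 z 0.0520 Fx' -0.75 Fy' -0.78 Fz 0.87 t 7.09
-0.1 x' -0.1000 y' -0.0995 z 0.0520 Fx' 0.62 Fy' -0.73 Fz 0.55 t 7.49
-0.094 x' -0.0999 y' -0.0937 z 0.0520 Fx' -0.59 Fy' 0.55 Fz -0.78 t 7.74
-0.09 x' -0.1000 y' -0.0898 z 0.0520 Fx' 0.37 Fy' 0.35 Fz 0.68 t 7.99
-0.088 x' -0.1000 y' -0.0879 z 0.0520 Fx' -0.56 Fy' 0.83 Fz 1.16 t 8.24
-0.086 x' -0.1000 y' -0.0864 z 0.0520 Fx' 0.35 Fy' -5.83 Fz 0.97 t 8.49
-0.08399999999999999 x' -0.1000 y' -0.0863 z 0.0520 Fx' 1.12 Fy' -21.80 Fz 5.09 t 8.74
```

View pics/side2z.png

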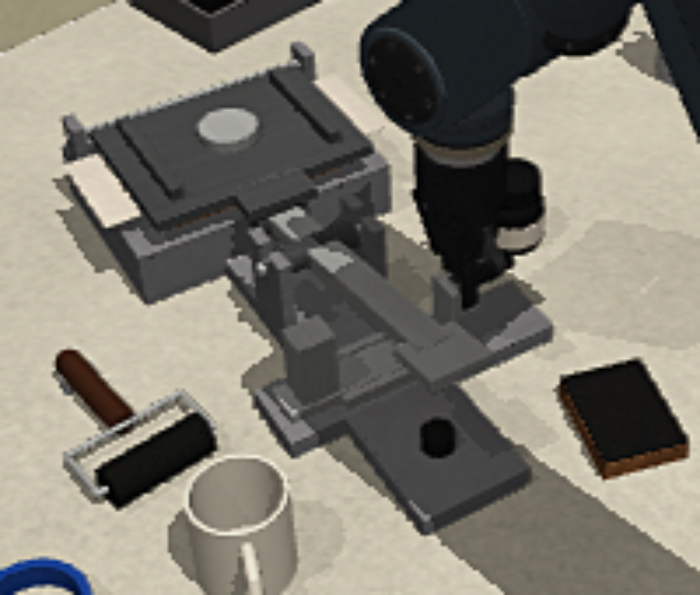

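View pics/wrist2.png

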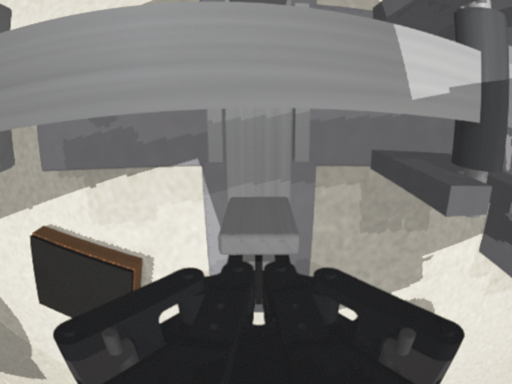

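The stop is home: its block now stands clear left of the lever at (312,360). The hard stop was felt at face y' ≈ -75 mm, as specified. Next I'll back off, go over the paddle and press.

```bash
python3 - <<'E'
from h import *
from bench import manip,jaws,kinematics,sensors,vision
def st(tag):
    p=sensors.read_eef_pos(); f=np.array(sensors.read_wrist_force()); q=p[:2]-PIV
    print(tag,"x' %.4f y' %.4f z %.4f Fx' %.2f Fy' %.2f Fz %.2f t %.2f"%(q@EX,q@EY,p[2],f[:2]@EX,f[:2]@EY,f[2],sensors.read_t())); return f[2]
manip.movel(list(pw(-.1,-.13,.052)),v=.12)
manip.movel(list(pw(-.1,-.13,.19)),v=.2)
manip.movel(list(pw(-.21,0,.19)),v=.2)
manip.movel(list(pw(-.21,0,.15)),v=.15); st("above")
cv2.imwrite("pics/wrist3.png",vision.read_camera("wrist")["img"])
a=vision.read_camera("side")["img"][140:310,120:320]; cv2.imwrite("pics/side3z.png",cv2.resize(a,None,fx=3.5,fy=3.5))
E
```

```text
above x' -0.2096 y' -0.0004 z 0.1501 Fx' 0.24 Fy' -0.44 Fz 0.15 t 11.63
```

View pics/side3z.png

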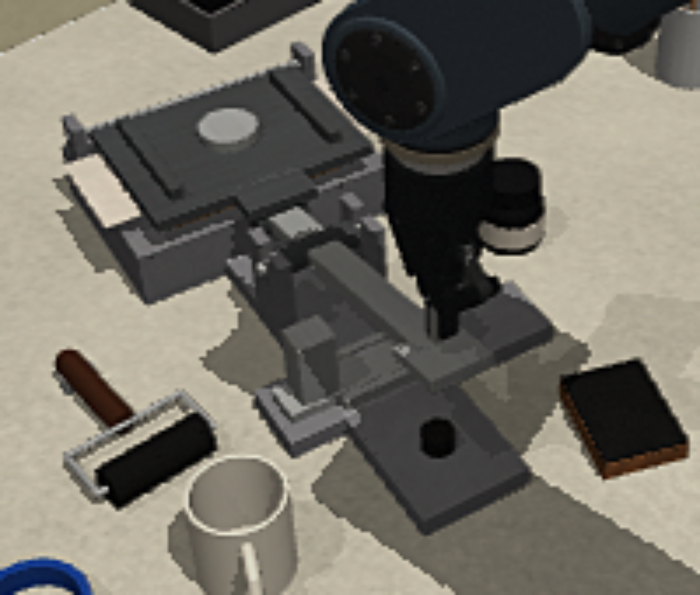

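View pics/wrist3.png

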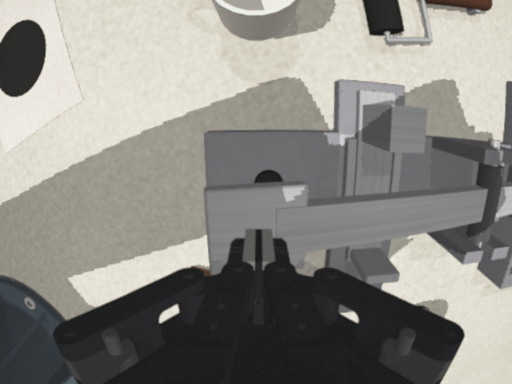

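The fingertip is centred over the paddle: the wrist view puts the paddle at columns 205–308 and the finger at 260. Now I'll press down.

```bash
python3 - <<'E'
from h import *
from bench import manip,jaws,kinematics,sensors,vision
def st(tag):
    p=sensors.read_eef_pos(); f=np.array(sensors.read_wrist_force()); q=p[:2]-PIV
    print(tag,"x' %.4f y' %.4f z %.4f Fx' %.2f Fy' %.2f Fz %.2f t %.2f"%(q@EX,q@EY,p[2],f[:2]@EX,f[:2]@EY,f[2],sensors.read_t())); return f[2]
for z in(.13,.115,.1,.085,.07,.06,.055):
    manip.movel(list(pw(-.21,0,z)),v=.06); f=st(z)
    if f>35: break
while f<22 and z>.044:
    z-=.0015; manip.movel(list(pw(-.21,0,z)),v=.02); manip.sleep(.15); f=st(z)
for n in ("wrist","top"): cv2.imwrite(f"pics/{n}4.png",vision.read_camera(n)["img"])
a=vision.read_camera("side")["img"][140:310,120:320]; cv2.imwrite("pics/side4z.png",cv2.resize(a,None,fx=3.5,fy=3.5))
E
```

```text
0.13 x' -0.2101 y' 0.0001 z 0.1300 Fx' -2.95 Fy' 0.92 Fz 5.38 t 12.22
0.115 x' -0.2101 y' 0.0001 z 0.1152 Fx' -2.88 Fy' 0.98 Fz 6.42 t 12.62
0.1 x' -0.2102 y' 0.0000 z 0.1004 Fx' -3.70 Fy' 1.39 Fz 5.77 t 13.02
0.085 x' -0.2102 y' 0.0000 z 0.0854 Fx' -3.06 Fy' 1.94 Fz 4.53 t 13.42
0.07 x' -0.2098 y' 0.0001 z 0.0705 Fx' -1.81 Fy' 1.37 Fz 4.48 t 13.82
0.06 x' -0.2092 y' 0.0003 z 0.0606 Fx' 1.26 Fy' 1.32 Fz 3.54 t 14.13
0.055 x' -0.2092 y' 0.0003 z 0.0556 Fx' 1.51 Fy' 1.98 Fz 5.78 t 14.38
0.0535 x' -0.2090 y' 0.0003 z 0.0544 Fx' 1.20 Fy' 0.13 Fz 6.17 t 14.78
0.052 x' -0.2089 y' 0.0003 z 0.0529 Fx' 2.28 Fy' -0.18 Fz 6.58 t 15.18
0.050499999999999996 x' -0.2087 y' 0.0004 z 0.0515 Fx' 2.01 Fy' -0.43 Fz 7.53 t 15.58
0.048999999999999995 x' -0.2084 y' 0.0005 z 0.0507 Fx' 1.07 Fy' -1.53 Fz 17.36 t 15.98
0.047499999999999994 x' -0.2082 y' 0.0006 z 0.0502 Fx' -3.10 Fy' -4.05 Fz 33.58 t 16.38
```

View pics/side4z.png

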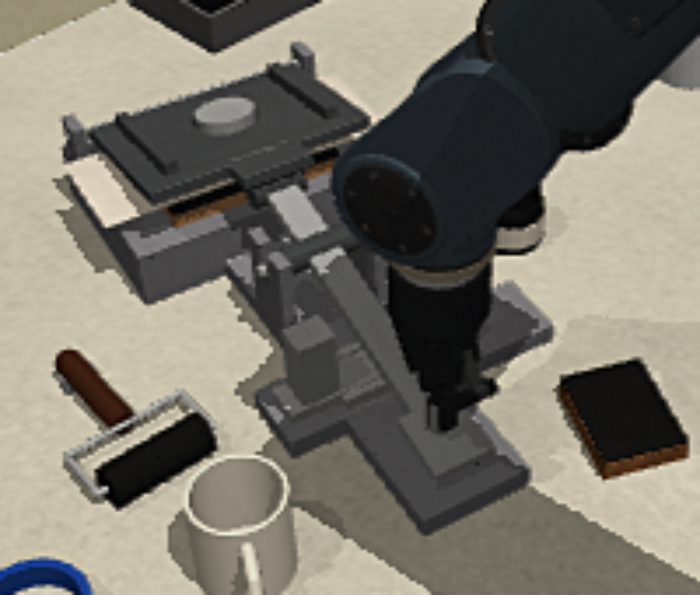

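View pics/top4.png

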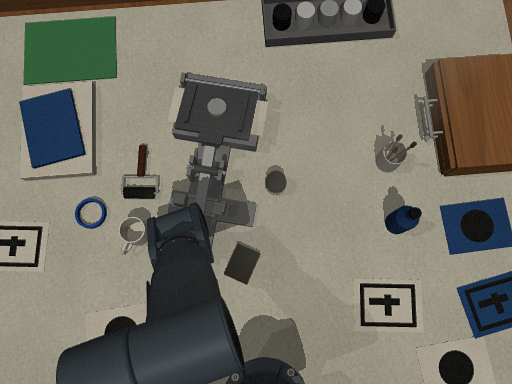

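The side view shows the paddle down on the buffer at (445,445), the platen raised with a gap under its near edge, and the block clear at (312,355). I'll ease the push a little, let it settle, and measure the platen tilt.

```bash
python3 - <<'E'
from h import *
from bench import manip,jaws,kinematics,sensors,vision,ticket
import pickle
manip.movel(list(pw(-.209,0,.0487)),v=.02)
for i in range(4):
    manip.sleep(.25); print(sensors.read_t(),np.round(sensors.read_eef_pos(),4),np.round(sensors.read_wrist_force(),1))
d0=pickle.load(open("cam0.pkl","rb"))
def tilt(r):
    W=cloud(r); u=np.mgrid[:384,:512]; m=(u[1]>190)&(u[1]<250)&(u[0]>90)&(u[0]<128)&(W[...,2]>.07)&(abs(W[...,2]-.1)<.06)
    P=W[m]; A=np.c_[P[:,:2],np.ones(len(P))]; k=np.linalg.lstsq(A,P[:,2],rcond=None)[0]; return np.arctan(np.hypot(*k[:2])),m.sum()
r=vision.read_camera("top"); print("tilt before/now",tilt(d0["top"]),tilt(r))
manip.sleep(.5); r2=vision.read_camera("top"); print(tilt(r2))
W0=cloud(d0["top"]);W=cloud(r2)
print("tab/block/jar/lino/mug diff")
for n,(u,v) in dict(jar=(275,181),bottle=(400,222),tin=(392,153),lino=(241,264)).items(): print(n,np.round(np.nanmedian(W[v-2:v+3,u-2:u+3].reshape(-1,3),0)-np.nanmedian(W0[v-2:v+3,u-2:u+3].reshape(-1,3),0),3))
S=cloud(vision.read_camera("side")); q=S[...,:2]-PIV; xp=q@EX; yp=q@EY
m=(abs(xp+.1)<.03)&(yp>.02)&(yp<.09)&(S[...,2]>.06)&(S[...,2]<.1); print("block y' range",np.percentile(yp[m],[2,98]),S[...,2][m].max(),m.sum())
E
```

```text
17.0333 [0.4687 0.1724 0.0505] [-4.8 -0.6 22.6]
17.2833 [0.4687 0.1724 0.0505] [-4.3 -0.1 23.7]
17.5333 [0.4687 0.1724 0.0505] [-4.1 -1.5 23.6]
17.7833 [0.4687 0.1724 0.0505] [-4.9 -0.8 22.2]
tilt before/now (np.float64(0.00812111522173515), np.int64(2166)) (np.float64(0.166893538259404), np.int64(2177))
(np.float64(0.168091708667949), np.int64(2173))
tab/block/jar/lino/mug diff
jar [-0.001  0.    -0.001]
bottle [0. 0. 0.]
tin [ 0.001  0.001 -0.004]
lino [ 0.     0.    -0.002]
block y' range [0.0438959  0.07709483] 0.09647256596534692 220
```

```bash
python3 - <<'E'
from bench import ticket,sensors
ticket.close_job(); print(sensors.read_t(),sensors.read_wrist_force())
E
```

```text
the job is handed in; nothing more can be done
the job is handed in; nothing more can be done
```

The press is open and the job is handed in. The fingers are still holding the paddle down on its buffer, and the platen is raised. The whole run took about 18 s of the 40 s.

- **Safety stop:** I pushed the tab until it hit its end stop, with the tab face about 75 mm from the lever's middle line. The block now stands 44 to 77 mm left of that line, so the stop reads about 0.06 m.
- **Lever and platen:** The fingertip is 50.5 mm above the table and pressing with a steady 22 to 24 N. During the last step of the press it briefly reached about 34 N, then I eased off.
- **Platen tilt:** Two depth-camera readings about half a second apart gave 0.167 and 0.168 rad, so it was standing still. That is above the 0.15 rad needed but a little under the 0.18 rad in the description. The fit also took in the knob and ribs, and it read 0.008 rad when the platen was shut.
- **Other objects:** The jar, bottle, tin and lino block showed no real movement. The largest change was 4 mm in height at the tin, probably depth noise around the brushes. I only checked the mug, brayer and tape by eye in the pictures, where they looked unmoved.

No check failed. I took no reading in the second after handing in, because the interface closed then.

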